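# Turn the display board blue side up and stand the fallen pot on it

### The arm

A 6-joint arm with a two-finger parallel gripper is mounted at the origin on the work surface. World frame = base frame: x ahead of the robot, y to its left, z up, the work surface at z = 0. Lengths are in mm, angles in rad, forces in N, time in s.
With the tool pointing down it reaches from about 400 to 825 mm from the base axis. Payload 7 kg.
Tool frame: the origin (TCP) lies at the very end of the fingers, on their centre line; the grasp point (between the pads) lies 19 mm behind it; z points along the fingers, y is the direction in which the jaws open and shut (so a half turn about z gives the same grasp; the last joint's range is limited). The gripper opens to 88 mm and grips with 3 to 60 N. Pads are 19 mm wide; open, the fingers measure 130 mm over their backs; the gripper's body (78 mm by 193 mm) begins 47 mm behind the grasp point.
Start: joints at [-0.92, 0.359, 0.012, 0, -1.224, -0.288], TCP at [239.525, -631.049, 226.561] pointing down, gripper open.
Joint ranges: [-3.07, 3.07], [-1.43, 2.12], [-1.02, 1.25], [-3.03, 1.67], [-3.05, -0], [-3.03, 3.03]. Speed limits (rad/s): [2.39, 2.39, 3.01, 3.14, 3.14, 3.14].

### API

Orientations are given as a unit quaternion [x, y, z, w].
In Python, from plant import bot gives the robot as it stands. Calls block until the motion is done:
- bot.move_ptp(position, orientation): joint-space move of the TCP to a pose.
- bot.line_to(position, velocity=150, ori=None): straight line of the TCP; ori=None keeps the orientation; velocity is the mean speed in mm/s.
- bot.move_joints(angles): joint-space move.
- bot.move_gripper(opening, force=None): finger opening in mm; force is the grip in N (None keeps the last); returns when the fingers have stopped.
- bot.pause(seconds).
- bot.solve_ik(position, orientation): joint angles nearest the present ones, or None.
- bot.read_state(): the state.
- bot.camera(name): name is "scene" or "top"; returns the picture (384x512x3 uint8, red, green, blue); there is no depth.
- bot.get_calibration(name): a dict with "fx", "fy", "cx", "cy" (pixels), "distortion" ([k1, k2, p1, p2, k3] as OpenCV has them; the pictures are not rectified), "view" (4x4, takes a point from world to camera coordinates). Camera axes: x right, y up, looking along -z (the intrinsics and any distortion apply to the point x, -y, -z); pixel columns grow to the right and rows downward; lengths in mm; the calibration is good to about 2 mm. A picture is of the moment at which its call begins. get_calibration takes no time and is no camera call.
A pose or a line that the arm cannot do raises bot.Unreachable and nothing moves.
- bot.close_job(): hands the job in, once; it reports no verdict.
The state is a dict: "t": time; "joint_pos": joint angles; "qvel": joint speeds; "tau": joint torques, N m; "tcp_pos": TCP position; "eef_rot": TCP orientation; "contact_force": force on the tool from outside, world axes, zero at the start; "moment": the same for the moment, N m; "width": finger opening in mm.
Only numpy, scipy, OpenCV 4.12 (cv2) and the standard library are available. Lean on these libraries where they do the work, as an engineer would, in place of code of your own. Each camera call takes 0.05 s, during which the arm holds its last target. There are 200 camera calls.

### The job

Tip the display board over, away from you, so that it lies flat on the bench in the gap between the two standing pots with its blue face up. Then stand the fallen square pot upright in the middle of the blue board, and leave everything else where it is.

Things in the scene. Friction and masses are not known exactly. Their poses are not given: they have to be found in the camera images.
- bench: Fixed low dark wooden bench, 145 (x) x 360 (y) mm, top 12 mm above the table, with a lip along its back (x = 133 to 145 mm, 12 mm above the top). Origin: middle of its front face's foot, at table level; x points from the front face (robot's side) to the lip, z up. In front a brass rod is joined to it.
- bench_rod (a point): Middle of the brass rod's axis: 12 mm thick, 150 mm long along bench y, at bench x = -69.4 mm, 21.0 mm above the table. It is held in two end blocks centred at bench y = -80 and 80 mm (10 mm wide, 16 mm in x, 27 mm high) with 8 mm high feet running to the bench.
- board_near_edge (a point): Middle of the lower corner (on the blue side) of the board's raised edge nearest the robot. At the start 42.8 mm above the table, 39 mm out past the rod's top, nothing below. Lifted here, the board turns about its far edge, which the bench's front face stops; about 10 degrees past upright it falls on to the bench by itself.
- board: Loose reversible wooden board, 110 (x) x 120 (y) x 10 mm (z), about 120 g. Blue paint on its +z face; plain wood with two thin dark lines on -z. Origin: its middle. At the start blue face down, rising at 23 degrees (0.40 rad) towards the robot: far 120 mm edge on the table against the bench's front face (lower corner 4 mm short of it), the rest propped on the brass rod.
- tipped_pot: Loose empty square black plastic nursery pot, 65 mm tall, 46 mm square outside at the base, tapering out to 60 mm square at the open rim, walls 3 mm, floor 4 mm, about 45 g. Origin: centre of the underside of its base; z points from base to rim. At the start it lies on one flat side on the table, mouth (with a grey rim) away from the robot within 20 degrees of +x, left or right of the bench.
- pot_left: Another such square black pot (same size), standing upright on the bench left of the free gap (bench x 55 to 85, y about 131 mm). Origin: centre of its base.
- pot_right: Another such square black pot (same size), standing upright on the bench right of the free gap (bench x 55 to 85, y about -131 mm). Origin: centre of its base.
- bowl: Small blue glazed bowl, 90 mm across the rim, 45 mm high, on the table on the other side from the tipped pot. Origin: centre of its underside.
- tamper: Stainless steel tamper standing on its 54 mm foot, 94 mm tall, in the left part of the table. Origin: centre of its foot.
- chopsticks: Pair of wooden chopsticks, 225 mm long, on a white rest, in the left part of the table. Origin: on the table under the middle of the pair, x along them.
- pot_stack: Three side-by-side stacks of round black nursery pots, 110 mm across, up to 158 mm high, in the left corner; moves as one piece. Origin: under the middle of the tallest stack; the others are centred 125 mm from it along its y and at (125, 60) mm.
Mind the look-alikes: they are no part of the job. Leave any green or turquoise look-alike of the tipped_pot alone.

How it is judged:
By the outcome, as a careful person would: the job done as asked, in the order asked, and still so for the second after the job is handed in, with the robot touching nothing.
It also fails if it takes over 51 s, if anything falls off the work surface, if the arm or the gripper's body presses on something with over 40 N, if the wrist force passes 120 N, or if a joint passes its speed limit or range.

## Working session

There is one attempt and no reset: what is moved stays moved. The work goes in short steps, each a Python script; the robot and the scene stay as the last script left them, time stands still between calls to the robot, and variables do not carry over. Pictures are saved under pics/ and viewed, about 8 in all and at most 12, crops included, and the job is handed in when it is done.

```bash
mkdir -p pics; ls; python3 - <<'E'
from plant import bot
import cv2,numpy as np
for n in("scene","top"):
    im=bot.camera(n); cv2.imwrite(f"pics/{n}0.png",im[:,:,::-1])
    c=bot.get_calibration(n); V=np.array(c["view"]); print(n,{k:c[k] for k in c if k!="view"}, "cam",(-V[:3,:3].T@V[:3,3]).round(), V[:3,:3].round(2).tolist())
a=cv2.imread("pics/scene0.png");b=cv2.imread("pics/top0.png")
cv2.imwrite("pics/both0.png",cv2.resize(np.vstack([a,b]),None,fx=.78,fy=.78) if 0 else np.vstack([a,b])[:768])
print(bot.read_state())
E
```

```text
pics
scene {'fx': 390.19028345898977, 'fy': 390.19028345898977, 'cx': 246.14482051998993, 'cy': 192.65668659297341, 'distortion': array([-0.13034759,  0.        ,  0.        ,  0.        ,  0.        ])} cam [ 976. -146.  942.] [[0.5, 0.87, 0.01], [-0.72, 0.41, 0.55], [0.48, -0.29, 0.83]]
top {'fx': 434.3910594269753, 'fy': 434.3910594269753, 'cx': 260.6727071205567, 'cy': 182.84897125171221, 'distortion': array([-0.06089026,  0.        ,  0.        ,  0.        ,  0.        ])} cam [ 375.  132. 1206.] [[0.01, -1.0, -0.01], [1.0, 0.01, 0.08], [-0.08, -0.01, 1.0]]
{'t': 0.1, 'joint_pos': array([-9.19892450e-01,  3.59308919e-01,  1.11685286e-02, -2.62940517e-04,
       -1.22411751e+00, -2.88084929e-01]), 'qvel': array([ 0.00071993, -0.00049956,  0.00296637,  0.0013032 ,  0.00061108,
        0.00036562]), 'tau': array([-4.51554341e-03, -5.84161878e+01,  2.93746662e+01,  7.01562256e+00,
        1.00647920e-02, -5.99026475e-05]), 'tcp_pos': array([ 239.36445904, -630.67511403,  225.73656107]), 'eef_rot': array([-1.80372021e-01,  9.83598182e-01,  7.07643521e-04, -2.20394381e-04]), 'contact_force': array([ 0.23526663, -0.29674815,  0.47940992]), 'moment': array([-0.00523615,  0.0561297 ,  0.02283631]), 'width': 87.78718139600757}
```

View pics/top0.png

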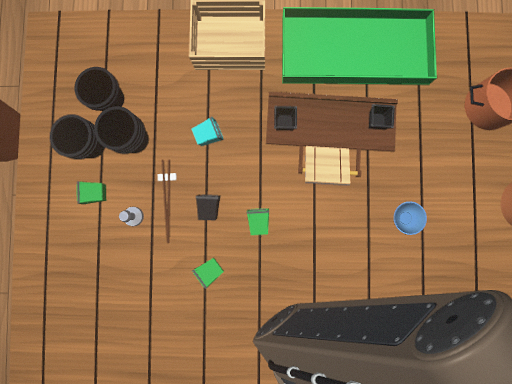

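View pics/scene0.png

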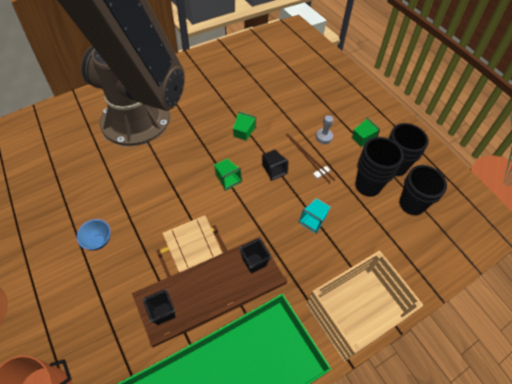

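The top view has +x up and +y left. Pot candidates are black (208,207), green (259,222), (91,192) and (208,272), and turquoise (207,131). Only the black one fits the tipped pot, lying left of the bench. The bench is at about (332,122), the board at (328,165), the standing pots at (285,117) and (382,116), and the bowl at (410,218). Next I'll confirm in an enlarged crop and measure.

```bash
cat > h.py <<'E'
from plant import bot
import cv2,numpy as np
from scipy.spatial.transform import Rotation as R
def cal(n):
    c=bot.get_calibration(n);K=np.array([[c["fx"],0,c["cx"]],[0,c["fy"],c["cy"]],[0,0,1]])
    return K,np.array(c["distortion"]),np.array(c["view"])
def ray(n,uv):
    K,d,V=cal(n);p=cv2.undistortPoints(np.array(uv,float).reshape(-1,1,2),K,d)[:,0]
    D=np.c_[p[:,0],-p[:,1],-np.ones(len(p))]@V[:3,:3]
    return -V[:3,:3].T@V[:3,3],D
def onz(n,uv,z):
    o,D=ray(n,uv);return o+D*((z-o[2])/D[:,2])[:,None]
def px(n,P):
    K,d,V=cal(n);P=np.atleast_2d(np.asarray(P,float));c=P@V[:3,:3].T+V[:3,3]
    return cv2.projectPoints(c*[1,-1,-1],np.zeros(3),np.zeros(3),K,d)[0][:,0]
E
python3 - <<'E'
import cv2,numpy as np
t=cv2.imread("pics/top0.png");s=cv2.imread("pics/scene0.png")
a=cv2.resize(t[85:195,255:405],None,fx=4,fy=4,interpolation=cv2.INTER_CUBIC)
b=cv2.resize(t[180:235,190:240],None,fx=4,fy=4,interpolation=cv2.INTER_CUBIC)
c=cv2.resize(s[140:190,250:300],None,fx=4,fy=4,interpolation=cv2.INTER_CUBIC)
o=np.zeros((440,800,3),np.uint8);o[:440,:600]=a;o[:220,600:]=b;o[230:430,600:]=c
cv2.imwrite("pics/crop1.png",o)
from h import *
# masks
hsv=cv2.cvtColor(t,cv2.COLOR_BGR2HSV)
m=((hsv[...,2]<75)).astype(np.uint8)
for nm,(x0,y0,x1,y1) in dict(tip=(190,185,230,230)).items():
    mm=np.zeros_like(m);mm[y0:y1,x0:x1]=m[y0:y1,x0:x1]
    cs=max(cv2.findContours(mm,0,1)[0],key=cv2.contourArea)
    print(nm,cv2.approxPolyDP(cs,2.5,True)[:,0].tolist())
E
```

```text
tip [[219, 196], [216, 200], [197, 199], [199, 219], [206, 220], [205, 229], [206, 220], [216, 218]]
```

View pics/crop1.png

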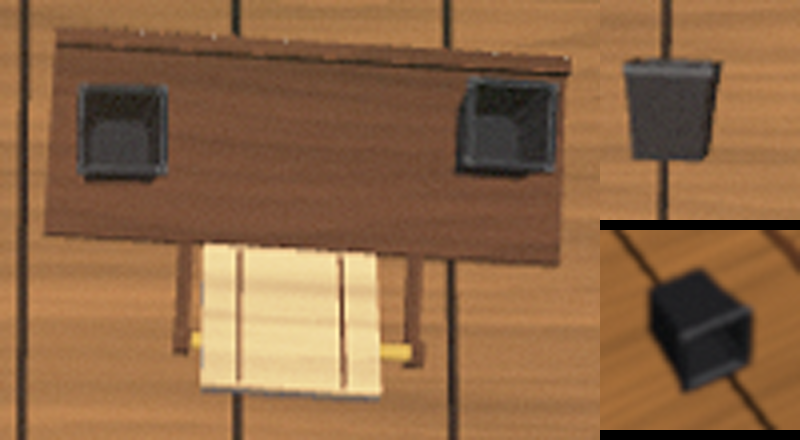

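```bash
python3 - <<'E'
from h import *
np.set_printoptions(suppress=True,precision=1)
f=lambda c,o:(np.array(c,float)+.5)/4-.5+np.array(o)
o=(255,85)
F=onz("top",f([(44,235),(558,265)],o),12);B=onz("top",f([(57,30),(572,60)],o),24)
print("bench F",F,"B",B,np.linalg.norm(F[0]-F[1]),np.linalg.norm(F[0]-B[0]),np.linalg.norm(B[0]-B[1]))
for q in (F,B): d=q[0]-q[1];print("yaw",np.arctan2(-d[0],d[1]))
h0=onz("top",f([(201,388),(380,396)],o),52);print("board near upper",h0,np.linalg.norm(h0[0]-h0[1]))
L=onz("top",f([(79,87),(167,87),(166,173),(79,173)],o),77);Rr=onz("top",f([(470,78),(557,82),(554,172),(461,170)],o),77)
print("L",L.mean(0),L,"R",Rr.mean(0))
o=(190,180)
rim=onz("top",f([(25,64),(120,62)],o),59.6);bs=onz("top",f([(37,158),(108,160)],o),45.7)
print("pot",rim,bs,np.linalg.norm(rim[0]-rim[1]),np.linalg.norm(bs[0]-bs[1]),rim.mean(0)-bs.mean(0))
E
```

```text
bench F [[ 582.7  133.6   12. ]
 [ 564.2 -224.    12. ]] B [[ 725.1  125.4   24. ]
 [ 706.8 -233.5   24. ]] 358.05012583938793 143.15999712163597 359.4228556363406
yaw -0.051653546252556075
yaw -0.05114076452214685
board near upper [[473.3  28.3  52. ]
 [468.8 -91.1  52. ]] 119.43630402759288
L [642.   81.9  77. ] [[670.8 110.9  77. ]
 [671.1  52.7  77. ]
 [613.2  53.4  77. ]
 [612.9 110.7  77. ]] R [ 647.1 -175.    77. ]
pot [[433.6 317.3  59.6]
 [435.4 254.3  59.6]] [[371.5 310.4  45.7]
 [370.6 262.8  45.7]] 63.08518220729912 47.54968416976858 [63.4 -0.8 13.9]
```

Confirmed: the black pot is on its side with its mouth toward +x, at about (403,287). Its sizes come out at 63, 47 and 63 mm. The bench yaw is -0.051 with its origin at about (573.4,-45.2), and the board's near upper edge is centred at (471,-31). Both agree with the given sizes. Next is a reachability check.

```bash
cat >> h.py <<'E'
BY=-0.0514;BO=np.array([573.4,-45.2,0.]);BR=R.from_euler('z',BY)
def bw(x,y,z): return BO+BR.apply([x,y,z])
def q(a,yaw=0,flip=0):
    "tool z=(sin a,0,-cos a) turned by yaw; jaws along y"
    s=-1 if flip else 1
    M=np.array([[-np.cos(a)*s,0,np.sin(a)],[0,s,0],[-np.sin(a)*s,0,-np.cos(a)]])
    return (R.from_euler('z',yaw)*R.from_matrix(M)).as_quat()
E
python3 - <<'E'
from h import *
np.set_printoptions(suppress=True,precision=2)
rad=np.deg2rad
print("board push")
for f in(0,1):
  for p in(20,30,40,50):
    a=rad(90-p)
    print(f,p,[None if (j:=bot.solve_ik(bw(x,8.5,z),q(a,BY,f))) is None else j for x,z in((-165,65),(-94.75,21.8),(20,90))])
print("pot")
for f in(0,1):
  for ad in(-40,-30,-20,-10,0):
    a=rad(ad)
    g=np.array([403,287,28]);S=q(a,0,f);T=R.from_quat(S).apply([0,0,19])
    E=q(a+np.pi/2,BY,f);T2=R.from_quat(E).apply([0,0,19])
    print(f,ad,bot.solve_ik(g+T,S),bot.solve_ik(bw(50,8,55)+T2,E),bot.solve_ik(bw(50,8,155)+T2,E))
E
```

```text
board push
0 20 [None, None, None]
0 30 [None, None, array([-0.65,  0.37, -0.92, -2.42, -0.82,  1.35])]
0 40 [None, None, array([-0.34,  0.18, -0.64, -2.  , -0.24,  0.62])]
0 50 [None, array([-0.25,  0.16, -0.75, -1.78, -0.13,  0.36]), None]
1 20 [None, None, None]
1 30 [None, None, array([-0.65,  0.37, -0.92, -2.42, -0.82, -1.79])]
1 40 [None, None, array([-0.34,  0.18, -0.64, -2.  , -0.24, -2.52])]
1 50 [None, array([-0.25,  0.16, -0.75, -1.78, -0.13, -2.78]), None]
pot
0 -40 [ 0.68  0.68 -0.04 -0.42 -1.44 -2.07] [-0.47  0.38 -0.7  -2.35 -0.45  1.11] None
0 -30 [ 0.74  0.58 -0.17 -0.36 -1.25 -2.12] [-0.6   0.56 -0.88 -2.54 -0.94  1.49] [-0.48  0.19 -0.71 -2.28 -0.5   1.  ]
0 -20 [ 0.81  0.48 -0.3  -0.29 -1.05 -2.2 ] [-0.67  0.82 -0.96 -2.56 -1.4   1.7 ] [-0.63  0.39 -0.9  -2.48 -0.99  1.38]
0 -10 [ 0.9   0.4  -0.45 -0.18 -0.84 -2.34] [-0.68  1.08 -0.95 -2.51 -1.77  1.84] [-0.69  0.67 -0.98 -2.51 -1.46  1.62]
0 0 [ 1.02  0.33 -0.64 -0.   -0.6  -2.59] [-0.67  1.26 -0.87 -2.45 -2.02  1.92] [-0.68  0.95 -0.97 -2.48 -1.85  1.78]
1 -40 [ 0.68  0.68 -0.04 -0.42 -1.44  1.07] [-0.47  0.38 -0.7  -2.35 -0.45 -2.03] None
1 -30 [ 0.74  0.58 -0.17 -0.36 -1.25  1.02] [-0.6   0.56 -0.88 -2.54 -0.94 -1.65] [-0.48  0.19 -0.71 -2.28 -0.5  -2.15]
1 -20 [ 0.81  0.48 -0.3  -0.29 -1.05  0.94] [-0.67  0.82 -0.96 -2.56 -1.4  -1.45] [-0.63  0.39 -0.9  -2.48 -0.99 -1.76]
1 -10 [ 0.9   0.4  -0.45 -0.18 -0.84  0.8 ] [-0.68  1.08 -0.95 -2.51 -1.77 -1.3 ] [-0.69  0.67 -0.98 -2.51 -1.46 -1.52]
1 0 [ 1.02  0.33 -0.64  0.   -0.6   0.55] [-0.67  1.26 -0.87 -2.45 -2.02 -1.22] [-0.68  0.95 -0.97 -2.48 -1.85 -1.36]
```

```bash
cat >> h.py <<'E'
def arc(th,p,s=8,h=10,y=8.5):
    "TCP with finger's front face, s before its tip, at the board's near blue corner, board at angle th"
    th=np.deg2rad(th);p=np.deg2rad(p)
    C=np.array([-10*np.sin(th)-110*np.cos(th),110*np.sin(th)])
    T=C+s*np.array([np.cos(p),-np.sin(p)])-h*np.array([np.sin(p),np.cos(p)])
    return bw(T[0],y,T[1])
E
python3 - <<'E'
from h import *
np.set_printoptions(suppress=True,precision=2)
rad=np.deg2rad
for p in(50,55,60,65,70):
    r=[bot.solve_ik(arc(t,p),q(rad(90-p),BY,1)) for t in(18,50,80,110)]
    print(p,arc(18,p).round(),*r)
print("pot")
for ad in(-60,-55,-50,-45,-40,-35):
    a=rad(ad);f=1
    g=np.array([403,287,29]);S=q(a,0,f);T=R.from_quat(S).apply([0,0,19])
    E=q(a+np.pi/2,BY,f);T2=R.from_quat(E).apply([0,0,19])
    print(ad,bot.solve_ik(g+T,S),bot.solve_ik(g+T+[0,0,100],S),*[bot.solve_ik(bw(x,8,z)+T2,E) for x,z in((50,55),(60,55),(50,130))])
E
```

```text
50 [464. -31.  21.] [-0.31  0.15 -0.78 -1.83 -0.17 -2.68] None None None
55 [463. -31.  22.] None None None None
60 [462. -31.  22.] None None None None
65 [461. -31.  23.] None None None None
70 [460. -31.  23.] None None [ 0.34  0.09 -0.94  0.55 -0.25  0.66] [ 0.31  0.18 -0.81  0.46 -0.27  0.78]
pot
-60 [ 0.6   0.88  0.17 -0.52 -1.79  1.12] [ 0.6   0.75  0.19 -0.54 -1.92  1.04] None None None
-55 [ 0.62  0.83  0.12 -0.5  -1.71  1.11] [ 0.61  0.7   0.15 -0.51 -1.84  1.04] None None None
-50 [ 0.63  0.78  0.07 -0.47 -1.62  1.1 ] [ 0.63  0.65  0.11 -0.48 -1.77  1.03] None None None
-45 [ 0.66  0.73  0.01 -0.45 -1.53  1.09] [ 0.66  0.6   0.06 -0.45 -1.69  1.02] [-0.11  0.3  -0.49 -1.65 -0.04 -3.02] None None
-40 [ 0.68  0.68 -0.04 -0.42 -1.44  1.07] [ 0.68  0.55  0.01 -0.42 -1.6   1.  ] [-0.47  0.38 -0.7  -2.35 -0.45 -2.03] [-0.46  0.38 -0.67 -2.35 -0.44 -2.04] None
-35 [ 0.71  0.63 -0.1  -0.39 -1.35  1.05] [ 0.71  0.5  -0.04 -0.38 -1.52  0.98] [-0.55  0.46 -0.81 -2.49 -0.7  -1.79] [-0.54  0.46 -0.79 -2.49 -0.69 -1.81] [-0.41  0.21 -0.64 -2.16 -0.35 -2.31]
```

```bash
python3 - <<'E'
from h import *
np.set_printoptions(suppress=True,precision=2)
for p in(72,74,76,78,80,85,90):
    r=[bot.solve_ik(arc(t,p,s=10)-BR.apply([d,0,0]),q(np.deg2rad(90-p),BY,1)) for d,t in((25,16),(0,18),(0,35),(0,50),(0,80),(0,110))]
    print(p,[x is not None for x in r],r[0],r[1],r[-1])
E
```

```text
72 [False, False, False, False, True, True] None None [ 0.32  0.2  -0.74  0.33 -0.35  0.9 ]
74 [False, False, False, True, True, True] None None [ 0.32  0.22 -0.68  0.24 -0.43  0.99]
76 [False, False, True, True, True, True] None None [ 0.32  0.23 -0.62  0.18 -0.49  1.05]
78 [False, False, True, True, True, True] None None [ 0.31  0.24 -0.58  0.14 -0.56  1.1 ]
80 [False, True, True, True, True, True] None [ 0.42  0.17 -0.96  0.27 -0.3   0.85] [ 0.3   0.26 -0.53  0.1  -0.62  1.14]
85 [True, True, True, True, True, True] [ 0.43  0.18 -0.88  0.09 -0.44  1.01] [ 0.4   0.21 -0.81  0.08 -0.47  1.05] [ 0.28  0.3  -0.43  0.04 -0.76  1.21]
90 [True, True, True, True, True, True] [ 0.39  0.22 -0.77  0.   -0.58  1.13] [ 0.37  0.25 -0.71  0.   -0.61  1.15] [ 0.27  0.34 -0.34  0.   -0.88  1.25]
```

Steep fingers are reachable. The plan is to set both fingers, 60 mm apart, behind the near edge and follow the edge's arc upward and forward.

```bash
python3 - <<'E'
from h import *
np.set_printoptions(suppress=True,precision=1)
P=lambda t:85-7*np.clip((t-20)/20,0,1)
Q=lambda t:q(np.deg2rad(90-P(t)),BY,1)
st=lambda s:print(s,(v:=bot.read_state())["t"],v["tcp_pos"],v["contact_force"],v["width"])
s0=arc(18,85,s=10)-BR.apply([25,0,0])
bot.move_gripper(60)
bot.move_ptp(s0+[0,0,110],Q(18));bot.line_to(s0,250);st("down")
bot.line_to(arc(20,P(20),s=10),80,Q(20));st(20)
for t in range(26,63,6):
    bot.line_to(arc(t,P(t),s=10),80,Q(t));st(t)
t=bot.camera("top");s=bot.camera("scene")
o=np.hstack([cv2.resize(t[80:220,260:400],(400,400)),cv2.resize(s[180:320,110:250],(400,400))])
cv2.imwrite("pics/lift.png",o[:,:,::-1])
E
```

```text
down 3.6667 [432.6 -29.7  23.4] [0.  0.1 0.2] 59.6644214881469
20 4.1417 [458.5 -30.7  27.4] [-0.1  0.7  0.2] 60.36663096152963
26 4.4333 [461.2 -31.1  37.3] [ 0.  -0.3 -1.1] 60.45708074907905
32 4.725 [465.7 -31.7  46.4] [-5.6  0.2  2.8] 59.732730101768986
38 5.0167 [471.1 -32.4  55.1] [-10.2   2.6   6.3] 60.0419765223834
44 5.3083 [480.5 -31.8  64.5] [-2.3  0.3  0.6] 59.79357057217085
50 5.6 [488.5 -32.   72.5] [-0.1  0.  -0.5] 60.2495215103604
56 5.8917 [496.6 -32.6  79.3] [ 0.2  1.  -0.4] 59.95504393722049
62 6.1833 [505.8 -33.2  85.2] [-0.2  0.1 -0.4] 60.02712956451281
```

View pics/lift.png

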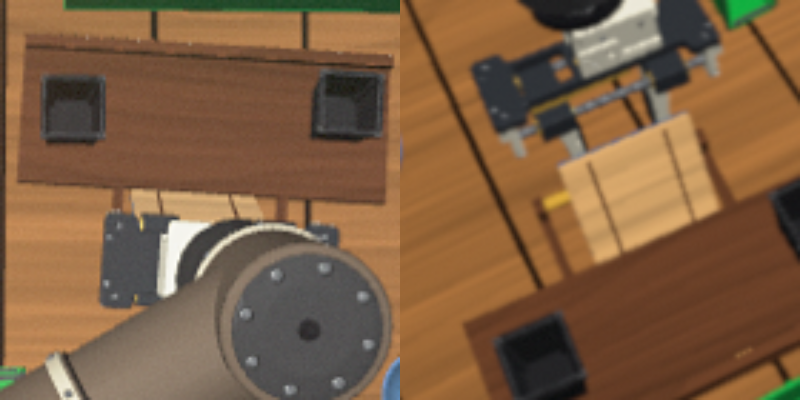

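```bash
python3 - <<'E'
from h import *
np.set_printoptions(suppress=True,precision=1)
for th in (23,30,40,62):
    t=np.deg2rad(th);x=-10*np.sin(t)-110*np.cos(t);z=110*np.sin(t)
    n=np.array([np.sin(t),np.cos(t)])*10
    print(th,px("scene",[bw(x+n[0],8.5+60,z+n[1]),bw(x+n[0],8.5-60,z+n[1])]))
bot.line_to(bw(-150,8.5,130),250,q(0,BY,1));bot.line_to(bw(-150,200,180),300)
s=bot.camera("scene");t=bot.camera("top")
o=np.hstack([cv2.resize(t[80:220,260:400],(400,400),interpolation=2),cv2.resize(s[180:320,110:250],(400,400),interpolation=2)])
cv2.imwrite("pics/lift2.png",o[:,:,::-1])
print(bot.read_state()["t"])
E
```

```text
23 [[204.8 214.9]
 [162.2 232.8]]
30 [[205.4 214.5]
 [162.3 232.6]]
40 [[206.7 214.9]
 [162.8 233.3]]
62 [[211.3 220.3]
 [165.9 239.6]]
7.7167
```

View pics/lift2.png

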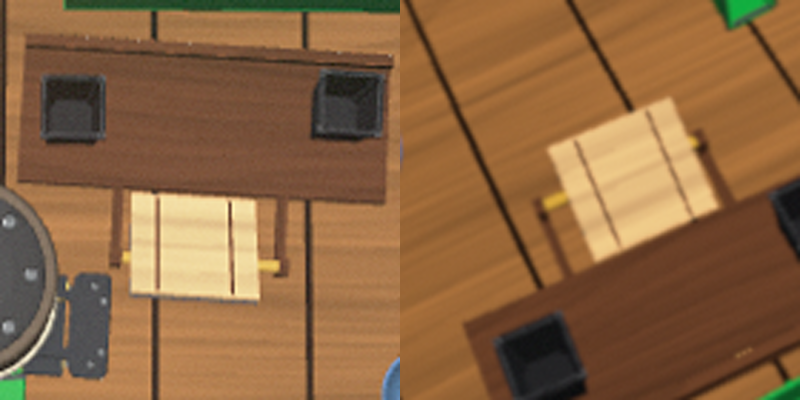

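The lift picture matched the prediction for 62° ((211,220) and (166,240)), so the board had been rising as planned. When I withdrew it dropped back to its starting pose. I'll repeat it all the way through.

```bash
python3 - <<'E'
from h import *
np.set_printoptions(suppress=True,precision=1)
P=lambda t:85-7*np.clip((t-20)/20,0,1)
Q=lambda t:q(np.deg2rad(90-P(t)),BY,1)
st=lambda s:print(s,(v:=bot.read_state())["t"],v["tcp_pos"],v["contact_force"])
s0=arc(18,85,s=10)-BR.apply([25,0,0])
bot.move_ptp(s0+[0,0,90],Q(18));bot.line_to(s0,250)
bot.line_to(arc(20,P(20),s=10),80,Q(20))
for t in list(range(26,87,6))+[90,94,98,102,106,110,114]:
    bot.line_to(arc(t,P(t),s=10),80 if t<87 else 45,Q(t));st(t) if t>60 else 0
bot.pause(.3)
bot.line_to(bw(-120,8.5,150),250);bot.line_to(bw(-120,200,180),350);st("end")
s=bot.camera("scene");t=bot.camera("top")
np.savez("after.npz",s=s,t=t)
o=np.hstack([cv2.resize(t[80:220,260:400],(400,400),interpolation=2),cv2.resize(s[180:355,110:285],(400,400),interpolation=2)])
cv2.imwrite("pics/flip.png",o[:,:,::-1])
E
```

```text
62 11.5667 [505.8 -33.2  85.2] [-1.1 -0.2 -0.3]
68 11.8583 [515.7 -33.7  90. ] [-0.6  0.3 -0.9]
74 12.15 [526.4 -34.3  93.8] [-0.6  0.3  0.6]
80 12.4417 [537.4 -34.8  96.4] [ 0.2 -0.3 -1.1]
86 12.7333 [548.6 -35.4  97.8] [-0.6  0.5  0.3]
90 13.05 [556.3 -35.8  98.1] [ 0.1 -0.8  0.6]
94 13.375 [564.1 -36.2  97.8] [ 0.3 -0.3 -0.6]
98 13.7 [571.8 -36.6  96.9] [ 0.4 -0.2 -0.9]
102 14.025 [579.4 -37.   95.6] [0.3 0.3 0.1]
106 14.35 [587.  -37.4  93.7] [-0.2  0.5  0.4]
110 14.675 [594.5 -37.8  91.3] [-0.5 -0.1  0.3]
114 15.0 [601.8 -38.2  88.4] [0.3 0.1 0. ]
end 16.7917 [464.1 161.3 178.7] [ 0.2 -1.5  0.8]
```

View pics/flip.png

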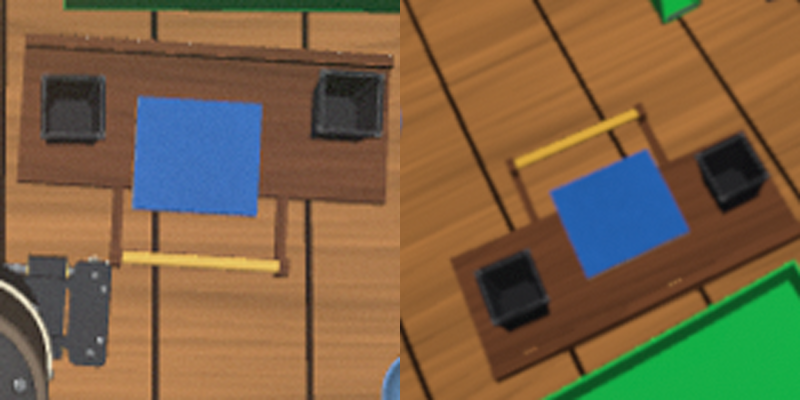

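```bash
cat >> h.py <<'E'
def board(im,n="top",z=22):
    hsv=cv2.cvtColor(im,cv2.COLOR_RGB2HSV);m=cv2.inRange(hsv,(100,120,60),(125,255,255))
    c=max([c for c in cv2.findContours(m,0,1)[0] ],key=cv2.contourArea)
    w=onz(n,c[:,0].astype(float),z);b=BR.inv().apply(w-BO)
    return cv2.minAreaRect(b[:,:2].astype(np.float32)),b[:,:2].min(0),b[:,:2].max(0)
E
python3 - <<'E'
from h import *
np.set_printoptions(suppress=True,precision=1)
d=np.load("after.npz");print(board(d["t"]),board(d["s"],"scene"))
Q=q(0,BY,1)
y=board(d["t"])[0][0][1]
bot.move_ptp(bw(-42,y,90),Q);bot.line_to(bw(-42,y,15.5),200);print(bot.read_state()["tcp_pos"])
bot.line_to(bw(-9,y,15.5),60);print((v:=bot.read_state())["tcp_pos"],v["contact_force"])
bot.line_to(bw(-60,y,60),200);bot.line_to(bw(-60,200,180),350)
s=bot.camera("scene");t=bot.camera("top");np.savez("after2.npz",s=s,t=t)
print(board(t),board(s,"scene"),bot.read_state()["t"])
E
```

```text
(((34.08301544189453, 6.467929840087891), (119.29608154296875, 108.30237579345703), 89.96585845947266), array([-20.1, -53.2]), array([88.3, 66.1])) (((33.545589447021484, 7.148983001708984), (109.00308990478516, 119.66283416748047), 0.13343778252601624), array([-21. , -52.6]), array([88.2, 67. ]))
[532.2 -35.7  16.4]
[564.9 -38.4  15.3] [0.3 0.2 0.5]
(((57.41722106933594, 6.143058776855469), (119.35936737060547, 108.56095123291016), 89.96151733398438), array([  3.1, -53.5]), array([111.7,  65.8])) (((56.847312927246094, 6.861385345458984), (109.85569763183594, 119.4698715209961), 0.5127236843109131), array([  1.6, -52.8]), array([111.9,  66.6])) 20.4167
```

The board now lies fully on the bench, blue side up, with its middle at bench (57,6.5). Both views agree. Next is the pot.

```bash
cat >> h.py <<'E'
A0=np.deg2rad(-25);S=q(A0,0,1);E_=q(A0+np.deg2rad(90-6.15),BY,1)
base=np.array([373.5,286.3,22.9]);ax=np.array([np.cos(.1073),0,np.sin(.1073)])
G=base+34*ax-[0,0,.5]+[0,0,2]
T0=G+R.from_quat(S).apply([0,0,19])
rel=R.from_quat(S).inv().apply(base-T0)      # base in tool frame
def place(x,y,z): return bw(x,y,z)-R.from_quat(E_).apply(rel)
E
python3 - <<'E'
from h import *
np.set_printoptions(suppress=True,precision=2)
back=-R.from_quat(S).apply([0,0,1])
print(T0,bot.solve_ik(T0+back*110,S))
up=[bot.solve_ik(T0+[dx,0,h],S) for dx,h in((0,150),(60,250))];print(up)
for d in(1,60,90,120,180): print(d,place(57.2,6.5,22+d),bot.solve_ik(place(57.2,6.5,22+d),E_),bot.solve_ik(place(0,6.5,22+d),E_))
bot.move_gripper(88)
bot.move_ptp(T0+back*110,S);bot.line_to(T0+back*30,200)
v=bot.read_state();print(v["t"],v["tcp_pos"])
t=bot.camera("top");s=bot.camera("scene")
o=np.hstack([cv2.resize(t[150:260,150:260],(400,400),interpolation=2),cv2.resize(s[110:210,225:325],(400,400),interpolation=2)])
cv2.imwrite("pics/pre.png",o[:,:,::-1])
E
```

```text
[399.27 286.3   10.82] [ 0.72  0.47 -0.06 -0.29 -1.38  0.95]
[array([ 0.77,  0.36, -0.1 , -0.3 , -1.44,  0.89]), array([ 0.71,  0.37,  0.14, -0.28, -1.68,  0.88])]
1 [645.61 -42.41  47.33] [-0.59  0.53 -0.85 -2.53 -0.87 -1.7 ] [-0.69  0.55 -0.97 -2.48 -0.99 -1.6 ]
60 [645.61 -42.41 106.33] [-0.53  0.31 -0.76 -2.39 -0.61 -1.96] [-0.61  0.26 -0.86 -2.33 -0.68 -1.94]
90 [645.61 -42.41 136.33] [-0.47  0.21 -0.69 -2.27 -0.47 -2.16] [-0.53  0.14 -0.78 -2.21 -0.51 -2.17]
120 [645.61 -42.41 166.33] [-0.38  0.13 -0.61 -2.09 -0.32 -2.43] [-0.41  0.04 -0.7  -2.04 -0.35 -2.46]
180 [645.61 -42.41 226.33] None None
22.3583 [413.02 286.3   39.48]
```

View pics/pre.png

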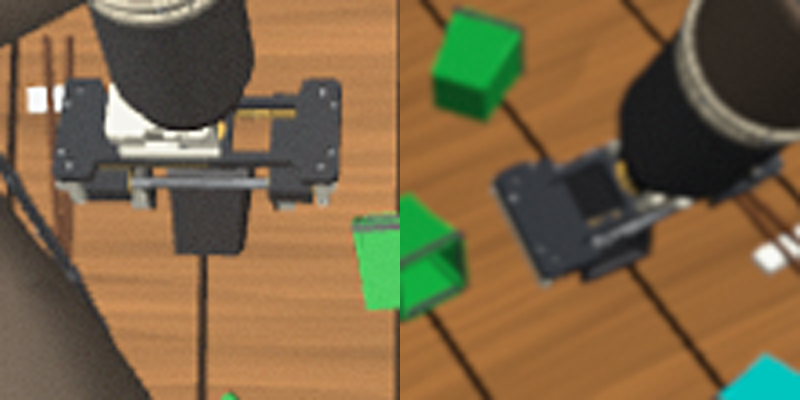

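The fingers straddle the pot: finger gap centre at crop x≈213, pot centre ≈211. Clear to grip.

```bash
python3 - <<'E'
from h import *
np.set_printoptions(suppress=True,precision=2)
st=lambda s:print(s,(v:=bot.read_state())["t"],v["tcp_pos"],v["contact_force"],v["width"])
bot.line_to(T0,120);st("at")
bot.move_gripper(30,15);st("grip")
bot.line_to(T0+[0,0,150],250);bot.line_to(T0+[60,0,250],300);st("up")
bot.move_ptp(place(57.2,6.5,22+110),E_);st("over")
bot.pause(.2)
t=bot.camera("top");s=bot.camera("scene")
o=np.hstack([cv2.resize(t[60:240,230:410],(400,400),interpolation=2),cv2.resize(s[150:350,90:290],(400,400),interpolation=2)])
cv2.imwrite("pics/over.png",o[:,:,::-1])
E
```

```text
at 22.8583 [399.73 286.32  11.25] [-0.11  0.46  0.77] 87.91608902689276
grip 23.4667 [399.56 286.53  11.06] [ 0.43 -0.71  1.23] 56.91439924509184
up 24.7583 [459.18 286.14 259.54] [-0.55 -0.17 -1.91] 57.03074761595526
over 27.4583 [645.72 -42.05 156.36] [ 0.39  0.34 -1.4 ] 56.78508827379659
```

View pics/over.png

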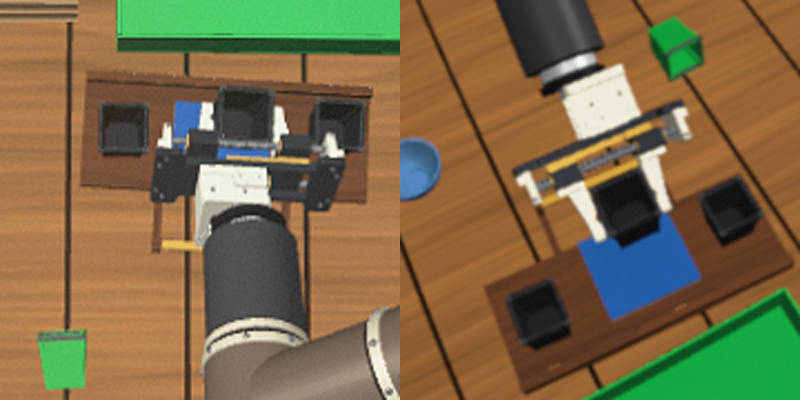

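The pot is held upright above the blue board, mouth up, and the other things have not moved. I'll check the rim centre against the prediction and lower.

```bash
python3 - <<'E'
from h import *
np.set_printoptions(suppress=True,precision=1)
st=lambda s:print(s,(v:=bot.read_state())["t"],v["tcp_pos"],v["contact_force"],v["width"])
print("rim px pred",px("top",bw(57.2,6.5,197)),"seen ~(340.7,110.4)")
bot.line_to(place(57.2,6.5,40),150);st("near")
for z in(30,27,24,22,20,18):
    bot.line_to(place(57.2,6.5,z),40);v=bot.read_state();print(z,v["contact_force"])
    if v["contact_force"][2]>3: break
t=bot.camera("top");s=bot.camera("scene")
o=np.hstack([cv2.resize(t[60:200,260:400],(400,400),interpolation=2),cv2.resize(s[180:320,120:260],(400,400),interpolation=2)])
cv2.imwrite("pics/down.png",o[:,:,::-1]);st("down")
E
```

```text
rim px pred [[339.8 110.3]] seen ~(340.7,110.4)
near 28.5417 [645.9 -42.7  64.6] [-0.1 -0.6 -0.5] 57.124707587383405
30 [-0.3 -0.2  0.5]
27 [-0.1  0.2 -0.2]
24 [-2.8  0.2  4.9]
down 29.5417 [645.8 -42.4  48.7] [-1.4  0.4  4.5] 57.058761783842286
```

View pics/down.png

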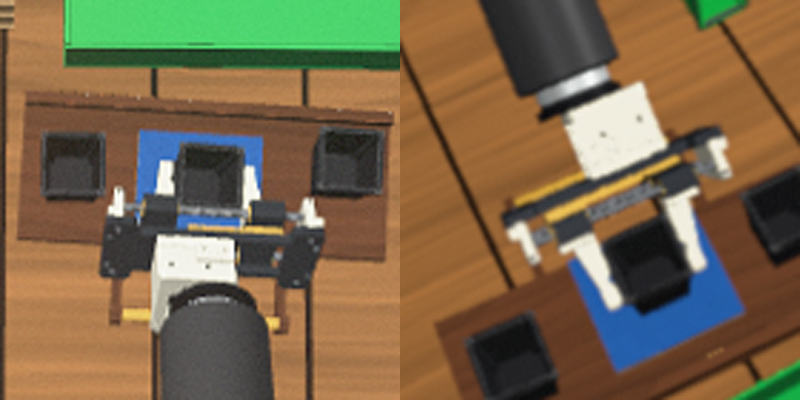

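The pot rests on the board, with 4.5 N of contact. Releasing and backing straight out.

```bash
python3 - <<'E'
from h import *
np.set_printoptions(suppress=True,precision=1)
bot.move_gripper(84);v=bot.read_state();print(v["width"],v["contact_force"])
p=v["tcp_pos"];b=-R.from_quat(E_).apply([0,0,1])
for d in(85,70,55,40):
    try: bot.line_to(p+b*d,120);print("back",d);break
    except bot.Unreachable: pass
v=bot.read_state();print(v["tcp_pos"],v["contact_force"],v["t"])
t=bot.camera("top");s=bot.camera("scene")
o=np.hstack([cv2.resize(t[60:200,260:400],(400,400),interpolation=2),cv2.resize(s[180:320,120:260],(400,400),interpolation=2)])
cv2.imwrite("pics/rel.png",o[:,:,::-1])
E
```

```text
84.1914215652884 [ 0.3 -0.6 -1.1]
back 85
[573.4 -39.   92.5] [-0.7 -0.5 -0.7] 31.0917
```

View pics/rel.png

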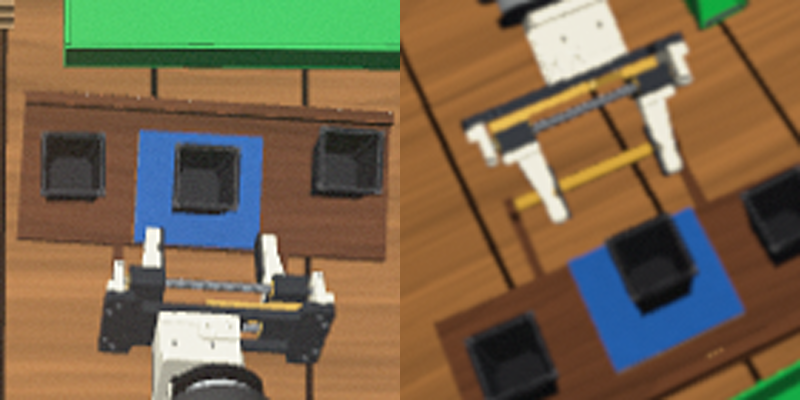

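The pot stands upright and free at crop (207,178), on the blue board. Last I'll check its centre and that the other things haven't moved, then hand in.

```bash
python3 - <<'E'
from h import *
np.set_printoptions(suppress=True,precision=1)
print("pot centre bench",BR.inv().apply(onz("top",[(260+207*.35,60+178*.35)],87)-BO),"board",board(bot.camera("top"))[1:])
t=bot.camera("top")[:,:,::-1].astype(int);t0=cv2.imread("pics/top0.png").astype(int)
m=cv2.medianBlur((abs(t-t0).max(2)>45).astype(np.uint8),5)
n,l,s,c=cv2.connectedComponentsWithStats(m)
for i in range(1,n):print("changed",s[i].tolist())
bot.close_job()
E
```

```text
pot centre bench [[52.9  6.9 87. ]] board (array([  3.1, -53.1]), array([111.9,  65.8]))
changed [294, 105, 183, 195, 11894]
changed [196, 195, 25, 25, 510]
changed [367, 275, 3, 4, 11]
changed [317, 276, 12, 26, 188]
changed [474, 276, 3, 3, 9]
changed [478, 286, 4, 5, 12]
changed [460, 290, 52, 94, 1570]
changed [283, 303, 29, 9, 148]
changed [377, 307, 44, 71, 841]
changed [397, 310, 2, 2, 3]
changed [450, 316, 7, 5, 26]
changed [415, 324, 28, 30, 506]
changed [388, 335, 3, 2, 5]
changed [466, 340, 9, 6, 25]
changed [245, 342, 115, 42, 1134]
changed [262, 342, 77, 15, 367]
changed [316, 357, 1, 1, 1]
changed [313, 360, 1, 1, 1]
changed [282, 383, 1, 1, 1]
the job is handed in; nothing more can be done
```

The job is done and handed in at about 31 s of the 51 s allowed. The board was tipped over first, then the pot was stood on it.

- **Board:** I lifted it by its near edge until it fell on to the bench, blue side up. The first lift was working, but I misread it and withdrew at about 62°, so the board dropped back to its start and I repeated the lift. It landed about 20 mm over the bench's front edge, so I pushed it in. It now lies from bench x ≈ 3 to 112 mm and y ≈ -53 to 66 mm, between the two pots.
- **Pot:** I gripped the fallen black pot by its sides, turned it upright and set it on the board. It stands free about 4 mm from the board's middle, which is within what that measurement can tell.
- **Other things:** Comparing the first and last top pictures, the only changes away from the arm were the board and pot at the bench, and the spot the pot had left. The comparison can't speak for anything hidden under the arm. The bowl partly falls inside the changed area around the arm and I did not measure it again.
- **Forces:** The wrist force readings stayed at roughly 12 N or less. No checks disagreed.

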